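# Put the multimeter away in the sliding-cover storage case

### The arm

A 6-joint arm with a two-finger parallel gripper is mounted at the origin on the work surface. World frame = base frame: x ahead of the robot, y to its left, z up, the work surface at z = 0. Lengths are in m, angles in rad, forces in N, time in s.
With the tool pointing down it reaches from about 0.375 to 0.9 m from the base axis. Payload 3.1 kg.
Tool frame: the origin (TCP) lies between the finger pads; the fingertips stand 22 mm ahead of it and the grasp point (between the pads) lies 3 mm ahead of it; z points along the fingers, y is the line along which they close (so a half turn about z gives the same grasp; the last joint's range is limited). The gripper opens to 87 mm and grips with 3 to 60 N. Pads are 19 mm wide; open, the fingers measure 117 mm over their backs; the gripper's body (75 mm by 190 mm) begins 51 mm behind the grasp point.
Start: joints at [1.028, 0.527, 1.433, -0, 1.181, -0.178], TCP at [0.223, 0.584, 0.245] pointing down, gripper open.
Joint ranges: [-3.08, 3.08], [-0.75, 2.2], [0.22, 2.44], [-1.43, 4.57], [0, 2.65], [-2.85, 2.85]. Speed limits (rad/s): [2.79, 2.79, 3.14, 3.14, 3.14, 3.14].

### API

Orientations are given as a unit quaternion [x, y, z, w].
In Python, from rig import robot gives the robot as it stands.
- The arm moves only by the tool move_arm, never from a script. Its argument "series" is text: rows parted by semicolons, each of 6 numbers parted by spaces: the shift along the tool's x, y, z in mm, then the turn, a rotation vector about the tool's x, y, z in degrees. In form: dx dy dz ax ay az; .... A call has 1 to 8 rows; each row is the pose to reach, as a shift and turn from the pose commanded when the call began, along the tool's axes at that moment; what a row does not reach only later rows make up. A row lasts 1/12 s, in which the tool goes at most 41.7 mm and 7.16 degrees, less where a joint would pass 70% of its speed; a pose out of reach is approached as far as the arm can. A call with a gripper value outside its range is refused whole. "jaw" is the opening, from 0 (shut) to 1 (fully open), set as the call begins (left out, the last holds). The fingers move at their own pace and stop on an object; "newtons" is the grip in N (left out, the last holds). Time passes only in rows, so rows that repeat a pose let the fingers close. It gives the time, the measured TCP pose, the force, the opening and the grip force at its end, in the units of the state.
- robot.get_obs(): the state, without advancing time (a new reading comes with each control period).
- robot.camera(name): name is "scene" or "top" or "wrist"; returns a dict with "img" (400x640x3 uint8, red, green, blue), "mtx" (3x3 intrinsics, pixels), "world_to_cam" (4x4, takes a point from world to camera coordinates). Camera axes: x right, y down, z forward; pixel columns grow to the right and rows downward; lengths in m; the calibration is good to about 2 mm. A picture is of the moment at which its call begins. There is no depth.
- robot.hand_in(): hands the job in; it is judged then, once.
Trained networks look in a picture, given as the dict that the camera call returned (one of the last four; its "shot" number tells which), for a name from the list of things; names that differ only in an ending like _2 or _b are one class to them, and where a whole thing is asked for, a point or a joint stands for the part that bears it (a point fixed in the world has none). Each returns a list of dicts, best first, with "p" (0 to 1); they miss things now and then, are a little off and sometimes report something else, mostly with a low value. They report only what shows in the picture. A call takes as long as a camera call. They do not tell look-alikes from the thing itself.
- robot.search_frame(picture, thing): "xyz" ([x, y, z] in m, in world coordinates, good to about 4 mm: the middle of the surface that is visible of it).
- robot.tip_of(picture, thing): "xyz" ([x, y, z] in m, in world coordinates, good to about 4 mm: a listed point, or the origin of a listed thing).
The state is a dict: "time": time; "q": joint angles; "joint_velocities": joint speeds; "joint_torque": joint torques, N m; "position": TCP position; "tool_rot": TCP orientation; "ft_force": force on the tool from outside, world axes, zero at the start; "moment": the same for the moment, N m; "grip_width": finger opening in m; "grip_force": force on a finger pad.
Only numpy, scipy, OpenCV 4.12 (cv2) and the standard library are available. Lean on these libraries where they do the work, as an engineer would, in place of code of your own. Each camera call takes 0.05 s, during which the arm holds its last target. There are 200 camera calls.

### The job

Put the multimeter away in the storage case: slide the lower clear cover behind (under) its neighbour to open the empty bay, lay the meter gently, face up, between the four corner rests in that bay, let go, and slide the covers so that both are fully shut. Either end of the meter may point forward; leave everything else on the bench where it is.

Things in the scene. Friction and masses are not known exactly. Their poses are not given: they have to be found in the camera images.
- case: Pale-wood case fixed to the bench, 258 mm (x) by 448 mm (y), 95 mm high to its rail tops; +y end wall only 80 mm. Origin: centre of underside; y is the covers' sliding direction. +y half: the meter's bay, inside 230 mm (x) by 210 mm (y), floor 26 mm above the bench. -y half: full of small modules. Each half has a clear cover, 226 mm (x) by 220 mm (y) by 5 mm, on its own track.
- lower_cover (a joint): Slide of the lower (rear-track) cover, panel 76 to 81 mm above the bench, in m: 0 = fully shut over the +y bay; grows to 0.174 towards the case's -y, under the upper cover, until its pull meets the shut upper cover's edge. Needs 1.5 to 3 N, stays where left; 0 to 0.025 at the start. Where its pull meets the upper cover's edge it pushes that cover towards shut.
- lower_pull (a point): Centre of the top of the lower cover's pull: an upright dark metal bar 60 mm long (case x), 12 mm thick (case y), 34 mm high above its panel, top 115 mm above the bench. On the cover's centre line (case x = 0), 20 mm in from its outer +y end (case y = 190 mm when shut). Pinch it from above across its 12 or 60 mm, by its upper 20 mm so that the fingers stay above the upper cover.
- upper_cover (a joint): Slide of the upper (front-track) cover, panel 86 to 91 mm above the bench, in m: 0 = fully shut over the -y half, inner edge then at case y = +10 mm; grows towards the case's +y, over the lower cover. Starts 0.030 to 0.075 open, so its edge hangs over the meter's bay. Needs 1.5 to 3 N, stays where left.
- upper_pull (a point): Centre of the top of the upper cover's pull: a like bar, 60 mm (case x) by 12 mm by 24 mm high above its panel, top 115 mm above the bench, on the cover's centre line, 20 mm in from its outer -y end.
- rest (a point): Middle of the meter's place, on the bay's floor (26 mm above the bench), at x = 0, y = +135 mm of the case; axes as the case's. Four grey corner rests, 14 mm high, enclose 158 mm along x by 74 mm along y; the long sides are free between them for 120 mm, for fingers. With the lower cover open 140 mm or more and the upper shut there is room for meter and fingers.
- meter: Multimeter, face up on the bench: dark housing 150 mm long, 66 mm wide over its ends, 58 mm over the waist (middle 70 mm), 43 mm thick (50 with the dial); one big round dial, a display, three sockets; 0.24 to 0.39 kg. Origin: centre of its underside; x along its length towards the display, z out of its face.
- decade_box: Bystander, not to be moved: resistance box 140 x 62 x 50 mm with four small round knobs in a row and no display, loose on the bench; it and the meter swap places at random. Origin: centre of its underside, x along its length.
- module_a: Bystander: loose clear-hooded relay module 38 x 38 x 62 mm near the robot. Origin: centre of its underside.
- module_b: Bystander: loose clear-hooded relay module 38 x 38 x 70 mm farther back. Origin: centre of its underside.
- water_bottle: Bystander: clear water bottle, 76 mm in diameter, 266 mm high, standing on the left. Origin: centre of its underside.
- steel_rule: Bystander: steel rule 300 x 30 x 3 mm lying flat on the right. Origin: centre of its underside.
- screwdriver: Bystander: screwdriver 190 mm long lying on the left. Origin: under its middle.
Not all that is in view belongs to the job. Leave any red look-alike of the meter alone.

How it is judged:
By the outcome, as a careful person would: the job done as asked, in the order asked, and still so for the second after the job is handed in, with the robot touching nothing.
It also fails if it takes over 59 s, if anything falls off the work surface, if the arm or the gripper's body presses on something with over 40 N, if the wrist force passes 120 N, or if a joint passes its speed limit or range.

## Working session

There is one attempt and no reset: what is moved stays moved. The work goes in short steps, Python scripts to look and compute and a tool call to move; the robot and the scene stay as the last step left them, time stands still between calls to the robot, and variables do not carry over. Pictures are saved under pics/ and viewed, at most 10 in all, crops included, and the job is handed in when it is done.

Besides the shell and the picture viewer there is one more tool, called after "Emit:" as name(argument=value, ...) on one line, values as JSON. move_arm: Moves the arm, as the interface text tells. Its arguments: {"type":"object","properties":{"series":{"type":"string"},"jaw":{"type":"number"},"newtons":{"type":"number"}},"required":["series"]}

```bash
mkdir -p pics; python3 - <<'E'
from rig import robot
import cv2,numpy as np
o=robot.get_obs();print(o['time'],o['position'],o['tool_rot'],o['q'])
for c in ['top','scene']:
    p=robot.camera(c);cv2.imwrite(f'pics/{c}1.png',p['img'][:,:,::-1])
    print(c,p['mtx'].tolist(),np.round(p['world_to_cam'],4).tolist())
    for t in ['case','lower_pull','upper_pull','rest','meter','decade_box','module_a','water_bottle']:
        print(t,[(round(d['p'],2),np.round(d['xyz'],3).tolist()) for d in robot.tip_of(p,t)[:3]])
    print([(round(d['p'],2),np.round(d['xyz'],3).tolist()) for d in robot.search_frame(p,'meter')[:3]])
E
```

```text
0.0 [0.22259776 0.58329911 0.24356818] [ 1.81353316e-01  9.83417413e-01 -1.01687266e-03 -3.63482584e-04] [ 1.02751242e+00  5.28490134e-01  1.43386670e+00 -4.11413362e-05
  1.18139525e+00 -1.78543212e-01]
top [[412.65383882159034, 0.0, 316.09773058670226], [0.0, 412.65383882159034, 199.97939567815428], [0.0, 0.0, 1.0]] [[-0.011, -0.9999, -0.0102, 0.0505], [-0.9911, 0.0122, -0.1323, 0.5194], [0.1324, 0.0086, -0.9912, 1.2489], [0.0, 0.0, 0.0, 1.0]]
case [(0.68, [0.572, -0.136, -0.002])]
lower_pull [(0.85, [0.587, 0.043, 0.114])]
upper_pull [(0.91, [0.557, -0.255, 0.117])]
rest [(0.41, [0.351, 0.134, -0.001])]
meter [(0.92, [0.592, 0.303, -0.005]), (0.79, [0.216, 0.297, -0.001]), (0.62, [0.84, -0.009, -0.004])]
decade_box [(0.79, [0.422, 0.284, -0.003])]
module_a [(0.71, [0.35, 0.134, -0.001]), (0.46, [0.723, 0.248, 0.003])]
water_bottle [(0.67, [0.613, 0.465, -0.001])]
[(0.76, [0.586, 0.298, 0.042]), (0.7, [0.83, -0.011, 0.04]), (0.56, [0.217, 0.292, 0.044])]
scene [[508.33652440046546, 0.0, 322.1633086643871], [0.0, 508.33652440046546, 193.45216115540563], [0.0, 0.0, 1.0]] [[-0.0479, 0.9989, 0.0002, -0.0298], [0.8295, 0.0399, -0.5571, -0.4056], [-0.5565, -0.0266, -0.8304, 1.8568], [0.0, 0.0, 0.0, 1.0]]
case [(0.97, [0.568, -0.136, -0.005])]
lower_pull [(0.7, [0.586, 0.04, 0.114])]
upper_pull [(0.58, [0.56, -0.258, 0.113])]
rest [(0.19, [0.352, 0.138, -0.002])]
meter [(0.8, [0.218, 0.3, 0.001]), (0.62, [0.593, 0.312, 0.002]), (0.56, [0.837, -0.009, -0.003])]
decade_box [(0.82, [0.425, 0.285, 0.004])]
module_a [(0.73, [0.352, 0.138, 0.002]), (0.6, [0.724, 0.249, -0.001])]
water_bottle [(0.94, [0.614, 0.465, -0.002])]
[(0.79, [0.247, 0.302, 0.044]), (0.78, [0.606, 0.309, 0.046]), (0.6, [0.848, -0.007, 0.041])]
```

View pics/top1.png

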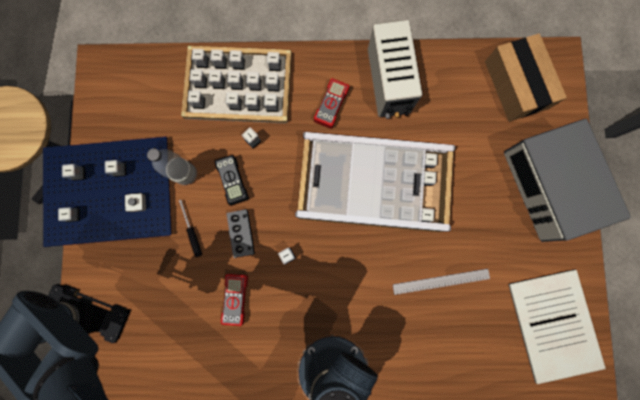

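View pics/scene1.png

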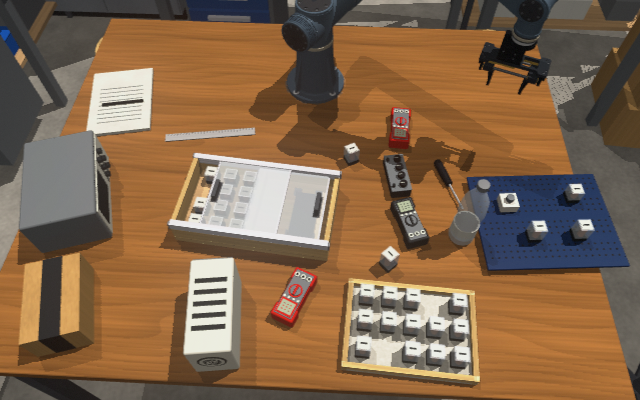

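The top view shows the dark meter at about (231,180), with the decade box below it at (240,232) and red look-alikes at (331,103) and (234,299). The case spans (305,133)–(450,230), with the lower pull at (317,176) and the upper pull at (417,184). The scene view agrees.

```bash
cat > h.py <<'E'
from rig import robot
import cv2,numpy as np
from scipy.spatial.transform import Rotation as Ro
def rot(a): # tool down, tool y at world angle a (deg)
    a=np.radians(a); y=np.array([np.cos(a),np.sin(a),0]); z=np.array([0,0,-1.]); return Ro.from_matrix(np.c_[np.cross(y,z),y,z])
def go(x,y,z,a):
    o=robot.get_obs(); R=Ro.from_quat(o['tool_rot']); d=R.inv().apply(np.array([x,y,z])-o['position'])*1000
    w=(R.inv()*rot(a)).as_rotvec(degrees=True); Y=R.as_matrix()[:,1]
    print('t',round(o['time'],2),'pos',np.round(o['position'],4),'yang',round(np.degrees(np.arctan2(Y[1],Y[0])),2),'move',np.round(d,1),np.round(w,2),'F',np.round(o['ft_force'],1),'w',round(o['grip_width'],4),round(o['grip_force'],1))
def shot(c,n=None):
    p=robot.camera(c)
    if n: cv2.imwrite(f'pics/{n}.png',p['img'][:,:,::-1])
    return p
def px2w(p,uv,z):
    M=np.array(p['world_to_cam']);R,t=M[:3,:3],M[:3,3];c=-R.T@t
    d=(R.T@np.linalg.inv(p['mtx'])@np.c_[np.atleast_2d(uv),np.ones(len(np.atleast_2d(uv)))].T).T
    return c+d*((z-c[2])/d[:,2])[:,None]
def w2px(p,X):
    M=np.array(p['world_to_cam']);q=(p['mtx']@(M[:3,:3]@np.atleast_2d(X).T+M[:3,3:4])).T;return q[:,:2]/q[:,2:]
E
python3 - <<'E'
from h import *
go(0.587,0.042,0.20,84.5)
p=shot('top')
# case corners (rail tops z=.095) and meter ends
print(px2w(p,[(305,133),(454,147),(450,230),(298,218)],.095).round(3))
print(px2w(p,[(222,158),(241,203)],.043).round(3))
q=shot('scene')
a=cv2.resize(p['img'][125:240,205:465],None,fx=3,fy=3,interpolation=2); b=cv2.resize(q['img'][150:260,165:435],None,fx=2.3,fy=2.3,interpolation=2)
c=np.zeros((a.shape[0]+b.shape[0],780,3),np.uint8);c[:a.shape[0],:a.shape[1]]=a;c[a.shape[0]:,:b.shape[1]]=b
cv2.imwrite('pics/c1.png',c[:,:,::-1])
E
```

```text
t 1.0 pos [0.2229 0.5839 0.2446] yang 69.1 move [-533.4 -376.3   44.6] [  0.    0.  -15.4] F [0.4 0.4 0.2] w 0.0867 0.0
[[ 0.717  0.075  0.095]
 [ 0.667 -0.372  0.095]
 [ 0.418 -0.347  0.095]
 [ 0.459  0.098  0.095]]
[[0.655 0.338 0.043]
 [0.512 0.277 0.043]]
```

View pics/c1.png

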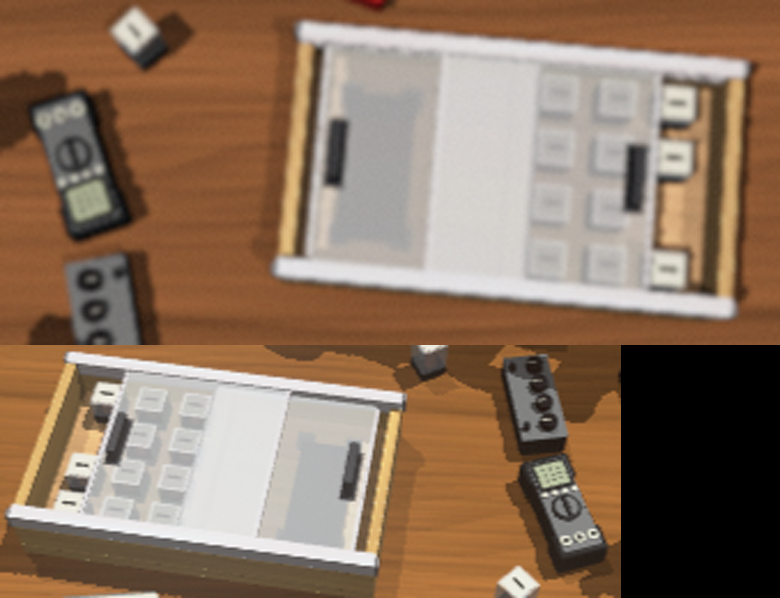

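The meter's display faces -x (towards the robot) and its sockets face +x, with the long axis at about 23°. The case y axis is at about 84.4°. Now I'll move over the lower pull.

Emit:
move_arm(series="-33 -24 0 0 0 0; -67 -47 0 0 0 0; -100 -71 0 0 0 0; -133 -94 0 0 0 0; -167 -118 0 0 0 0; -200 -141 0 0 0 0; -233 -165 0 0 0 0; -267 -188 0 0 0 0", jaw=0.6)

```text
time: 1.77
position: [0.4059, 0.3113, 0.2448]
tool_rot: [0.181, 0.983, 0.0, 0.0]
ft_force: [0.7, -0.1, -0.3]
grip_width: 0.053
grip_force: 0.0
```

Emit:
move_arm(series="-33 -24 0 0 0 -2; -67 -47 0 0 0 -4; -100 -71 0 0 0 -6; -133 -94 0 0 0 -8; -167 -118 0 0 0 -10; -200 -141 0 0 0 -12; -233 -165 15 0 0 -14; -265 -188 30 0 0 -15.4")

```text
time: 2.43
position: [0.5864, 0.0426, 0.2162]
tool_rot: [0.047, 0.999, -0.0, 0.002]
ft_force: [0.8, 0.2, -0.9]
grip_width: 0.052
grip_force: 0.0
```

```bash
python3 - <<'E'
from h import *
go(0.587,0.042,0.20,84.4)
p=shot('wrist','w1')
print([(round(d['p'],2),np.round(d['xyz'],4).tolist()) for d in robot.tip_of(p,'lower_pull')[:2]])
print(w2px(p,[[.587,.042,.115]]))
E
```

```text
t 2.43 pos [0.5864 0.0426 0.2162] yang 84.56 move [-0.6 -0.5 16.2] [0.   0.2  0.16] F [ 0.8  0.2 -0.9] w 0.052 0.0
[(0.8, [0.5893, 0.0422, 0.1132])]
[[320.42111381 207.80510983]]
```

View pics/w1.png

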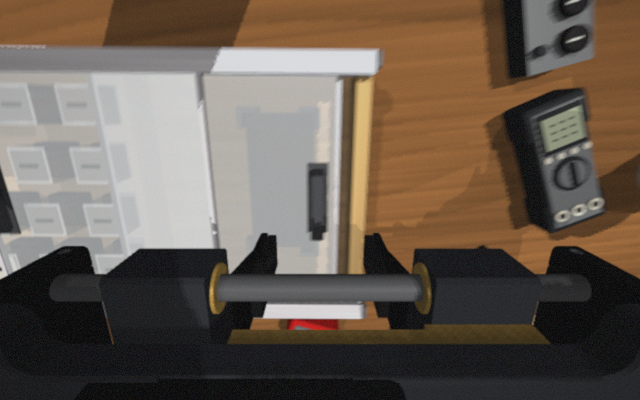

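The wrist view shows the pull centred near (317,195), between the fingers as expected, and the meter at (560,160). Next I'll descend and pinch.

Emit:
move_arm(series="0 0 30 0 0 0; 0 0 60 0 0 0; 0 0 80 0 0 0; 0 0 90 0 0 0; 0 0 96 0 0 0; 0 0 96 0 0 0")

```text
time: 3.03
position: [0.5841, 0.0451, 0.1187]
tool_rot: [0.048, 0.999, 0.0, -0.001]
ft_force: [0.8, 0.1, -0.9]
grip_width: 0.0523
grip_force: 0.0
```

Emit:
move_arm(series="0 0 0 0 0 0; 0 0 0 0 0 0; 0 0 0 0 0 0; 0 0 0 0 0 0; 0 0 0 0 0 0", jaw=0, newtons=20)

```text
time: 3.45
position: [0.585, 0.0446, 0.1202]
tool_rot: [0.048, 0.999, -0.0, 0.001]
ft_force: [0.4, -0.7, 0.6]
grip_width: 0.0265
grip_force: 0.0
```

```bash
python3 - <<'E'
from h import *
p=shot('top');
a=np.radians(84.4)
c=np.array(robot.get_obs()['position'])
go(c[0]-.162*np.cos(a),c[1]-.162*np.sin(a),c[2],84.4)
E
```

```text
t 3.5 pos [0.5849 0.0446 0.12  ] yang 84.5 move [   0.3 -162.     0. ] [-0.    0.06  0.1 ] F [0.6 0.  0.9] w 0.0227 0.0
```

Emit:
move_arm(series="0 0 0 0 0 0; 0 0 0 0 0 0; 0 0 0 0 0 0; 0 0 0 0 0 0")

```text
time: 3.83
position: [0.5848, 0.0443, 0.1197]
tool_rot: [0.048, 0.999, -0.0, 0.0]
ft_force: [-0.2, -2.2, 3.1]
grip_width: 0.0116
grip_force: 20.0
```

Emit:
move_arm(series="0 -8 0 0 0 0; 0 -20 0 0 0 0; 0 -34 0 0 0 0; 0 -48 0 0 0 0; 0 -62 0 0 0 0; 0 -74 0 0 0 0; 0 -80 0 0 0 0; 0 -80 0 0 0 0")

```text
time: 4.5
position: [0.5761, -0.0385, 0.1197]
tool_rot: [0.049, 0.999, -0.001, -0.001]
ft_force: [-2.9, -2.1, 5.7]
grip_width: 0.0119
grip_force: 20.0
```

Emit:
move_arm(series="0 -8 0 0 0 0; 0 -20 0 0 0 0; 0 -34 0 0 0 0; 0 -48 0 0 0 0; 0 -60 0 0 0 0; 0 -68 0 0 0 0; 0 -70 0 0 0 0; 0 -70 0 0 0 0")

```text
time: 5.17
position: [0.569, -0.1072, 0.1196]
tool_rot: [0.049, 0.999, -0.0, -0.001]
ft_force: [-2.3, -0.3, 5.8]
grip_width: 0.0119
grip_force: 20.0
```

```bash
python3 - <<'E'
from h import *
p=shot('top'); q=shot('scene')
for z in (p,q): print([(t,round(d['p'],2),np.round(d['xyz'],4).tolist()) for t in('upper_pull','case') for d in robot.tip_of(z,t)[:1]])
print(robot.get_obs()['position'],robot.get_obs()['ft_force'])
a=cv2.resize(p['img'][125:240,290:465],None,fx=3,fy=3,interpolation=2);cv2.imwrite('pics/c2.png',a[:,:,::-1])
E
```

```text
[('upper_pull', 0.26, [0.4367, 0.4432, 0.0017]), ('case', 0.7, [0.4405, 0.4435, 0.0024])]
[('upper_pull', 0.64, [0.5565, -0.3129, 0.1109]), ('case', 0.67, [0.5689, -0.1342, -0.0017])]
[ 0.56899145 -0.1071182   0.11963589] [-2.02574008 -1.07694576  5.19172348]
```

View pics/c2.png

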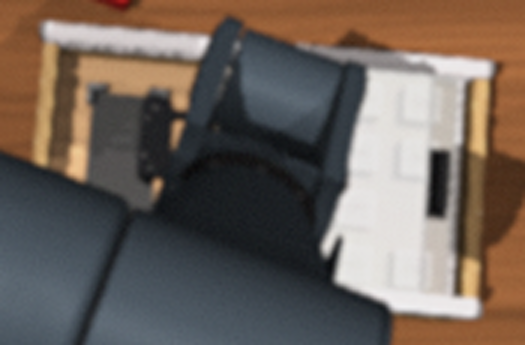

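The upper cover is being pushed along and its pull now sits at about (436,186) in the top view. I'll push the rest of the way to the stop in small steps.

Emit:
move_arm(series="0 -2 0 0 0 0; 0 -4 0 0 0 0; 0 -6 0 0 0 0; 0 -8 0 0 0 0; 0 -8 0 0 0 0")

```text
time: 5.88
position: [0.5683, -0.114, 0.1196]
tool_rot: [0.049, 0.999, 0.0, -0.001]
ft_force: [-1.6, 1.9, 5.7]
grip_width: 0.0113
grip_force: 20.0
```

Emit:
move_arm(series="0 -1 0 0 0 0; 0 -2 0 0 0 0; 0 -3 0 0 0 0; 0 -3 0 0 0 0")

```text
time: 6.22
position: [0.568, -0.1168, 0.1196]
tool_rot: [0.049, 0.999, 0.0, -0.001]
ft_force: [-1.0, 2.7, 6.9]
grip_width: 0.0118
grip_force: 20.0
```

Emit:
move_arm(series="0 -1 0 0 0 0; 0 -2 0 0 0 0; 0 -3 0 0 0 0; 0 -3 0 0 0 0")

```text
time: 6.55
position: [0.5678, -0.118, 0.1196]
tool_rot: [0.049, 0.999, 0.002, -0.001]
ft_force: [0.6, 8.6, 6.4]
grip_width: 0.0117
grip_force: 20.0
```

Emit:
move_arm(series="0 -1 0 0 0 0; 0 -2 0 0 0 0; 0 -2 0 0 0 0")

```text
time: 6.8
position: [0.5678, -0.1181, 0.1196]
tool_rot: [0.05, 0.999, 0.003, -0.001]
ft_force: [0.7, 13.5, 7.3]
grip_width: 0.0118
grip_force: 20.0
```

Both covers have reached their stops: lower open 0.174, upper shut, since the force rises with no further motion. Now I'll release and lift.

Emit:
move_arm(series="0 2 0 0 0 0; 0 4 0 0 0 0; 0 4 0 0 0 0; 0 4 0 0 0 0; 0 4 0 0 0 0", jaw=0.5)

```text
time: 7.22
position: [0.5688, -0.1176, 0.1191]
tool_rot: [0.048, 0.999, -0.0, -0.0]
ft_force: [1.2, 1.3, 0.5]
grip_width: 0.0375
grip_force: 0.0
```

Emit:
move_arm(series="0 0 -20 0 0 0; 0 0 -55 0 0 0; 0 20 -85 0 0 0; 0 55 -100 0 0 0; 0 95 -100 0 0 0; 0 135 -100 0 0 0; 0 175 -100 0 0 0; 0 210 -100 0 0 0", jaw=1)

```text
time: 7.88
position: [0.5891, 0.0941, 0.2196]
tool_rot: [0.048, 0.999, -0.0, 0.0]
ft_force: [-0.2, -0.7, 1.1]
grip_width: 0.0846
grip_force: 0.0
```

```bash
python3 - <<'E'
from h import *
go(.585,.306,.15,113)
p=shot('top');w=shot('wrist')
P=lambda z,t:[(round(d['p'],2),np.round(d['xyz'],4).tolist()) for d in robot.tip_of(z,t)[:3]]
for z in(p,w):print([(t,P(z,t)) for t in ('meter','rest','lower_pull','upper_pull')])
a=cv2.resize(p['img'][125:240,205:465],None,fx=2,fy=2,interpolation=2)
c=np.zeros((600,640,3),np.uint8);c[:400]=w['img'];c[400:,:520]=a[:200];cv2.imwrite('pics/c3.png',c[:,:,::-1])
np.savez('w3.npz',**{k:w[k] for k in('img','mtx','world_to_cam')})
E
```

```text
t 7.88 pos [0.5891 0.0941 0.2196] yang 84.5 move [ 24.5 210.5  69.5] [-1.00e-02  2.00e-02 -2.85e+01] F [-0.2 -0.7  1.1] w 0.0846 0.0
[('meter', [(0.76, [0.8391, -0.0093, -0.0056]), (0.74, [0.5839, 0.0016, 0.0251]), (0.56, [0.5885, 0.3022, -0.0046])]), ('rest', [(0.95, [0.5814, 0.0008, 0.0272])]), ('lower_pull', [(0.69, [0.5723, -0.115, 0.1133])]), ('upper_pull', [(0.57, [0.5515, -0.3243, 0.116]), (0.45, [0.4387, 0.4436, 0.0015]), (0.23, [0.42, 0.284, -0.0012])])]
[('meter', [(0.9, [0.5934, 0.3138, 0.0021]), (0.64, [0.8387, -0.0056, -0.0014])]), ('rest', [(0.92, [0.5861, -0.0001, 0.0275])]), ('lower_pull', [(0.57, [0.5713, -0.1172, 0.1141])]), ('upper_pull', [(0.6, [0.4206, 0.2786, 0.0006])])]
```

View pics/c3.png

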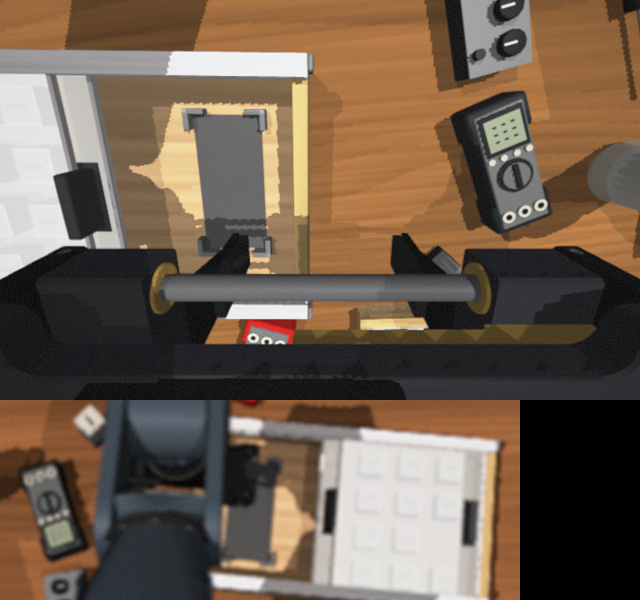

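The wrist view shows the bay open with rests at about (182–272, 107–255), and the meter at about (453–551, 92–232) with its display towards the robot. I'll work out the meter angle and rest position from these pixels.

```bash
python3 - <<'E'
from h import *
w=dict(np.load('w3.npz'))
M=px2w(w,[(527,93),(551,213),(503,232),(482,101)],.043);print(M.round(4),M.mean(0).round(4))
print('edge ang',np.degrees(np.arctan2(*(M[1]-M[0])[1::-1])), np.linalg.norm(M[1]-M[0]),np.linalg.norm(M[2]-M[1]))
C=px2w(w,[(196,116),(256,115),(183,109),(266,107),(271,250)],.040);print(C.round(4))
print('rests y ang',np.degrees(np.arctan2(*(C[3]-C[2])[1::-1])),np.linalg.norm(C[3]-C[2]))
a=np.radians(84.4)
for c in [(.570,-.1176),]: print('rest est',c[0]+.119*np.cos(a),c[1]+.119*np.sin(a))
crop=cv2.resize(w['img'][80:270,140:580],None,fx=1.8,fy=1.8,interpolation=2);cv2.imwrite('pics/c4.png',crop[:,:,::-1])
E
```

```text
[[0.5128 0.3173 0.043 ]
 [0.6457 0.359  0.043 ]
 [0.6641 0.3065 0.043 ]
 [0.5164 0.2725 0.043 ]] [0.5847 0.3138 0.043 ]
edge ang 17.43072856141757 0.13923931001381104 0.05562534561735175
[[ 0.5039 -0.0203  0.04  ]
 [ 0.5087  0.0415  0.04  ]
 [ 0.4959 -0.0321  0.04  ]
 [ 0.5018  0.053   0.04  ]
 [ 0.6628  0.0353  0.04  ]]
rests y ang 86.01890512425715 0.08527468555470077
rest est 0.5816123650713387 0.0008320605978379136
```

Emit:
move_arm(series="0 30 0 0 0 -4; 0 70 0 0 0 -8; 0 110 0 0 0 -12; 5 145 0 0 0 -16; 10 175 0 0 0 -20; 17 195 0 0 0 -24; 24 205 0 0 0 -28; 24 207 0 0 0 -28.5")

```text
time: 9.05
position: [0.584, 0.3024, 0.2191]
tool_rot: [-0.201, 0.98, 0.0, -0.001]
ft_force: [-0.1, -0.2, -0.2]
grip_width: 0.087
grip_force: 0.0
```

```bash
python3 - <<'E'
from h import *
go(.589,.306,.15,113)
w=shot('wrist')
print([(round(d['p'],2),np.round(d['xyz'],4).tolist()) for d in robot.tip_of(w,'meter')[:2]],[(round(d['p'],2),np.round(d['xyz'],4).tolist()) for d in robot.search_frame(w,'meter')[:2]])
np.savez('w4.npz',**{k:w[k] for k in('img','mtx','world_to_cam')})
cv2.imwrite('pics/w4.png',w['img'][:,:,::-1])
E
```

```text
t 9.05 pos [0.584  0.3024 0.2191] yang 113.2 move [-6.1  1.3 69.1] [ 0.05 -0.06  0.2 ] F [-0.1 -0.2 -0.2] w 0.087 0.0
[(0.96, [0.5923, 0.3108, 0.0017]), (0.77, [0.8376, -0.0064, -0.0034])] [(0.98, [0.5839, 0.3097, 0.0452]), (0.76, [0.7797, 0.0143, 0.0434])]
```

View pics/w4.png

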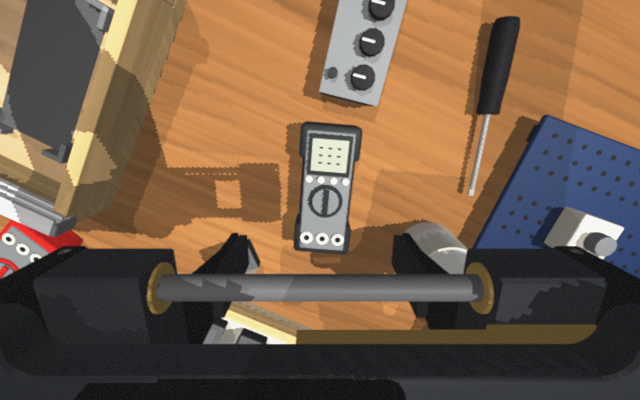

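The meter is centred between the fingers. Its corners are at about (303,125), (360,129), (297,248) and (349,252), and the decade box is clear of it above.

```bash
python3 - <<'E'
from h import *
w=dict(np.load('w4.npz'))
for z in(.043,.03):
    M=px2w(w,[(303,125),(360,129),(349,252),(297,248)],z)
    m=(M[0]+M[1])/2;n=(M[2]+M[3])/2
    print(M.round(4).tolist(),'c',M.mean(0).round(4),'ang',np.degrees(np.arctan2(*(n-m)[1::-1])),'L',np.linalg.norm(n-m),'W',np.linalg.norm(M[1]-M[0]),np.linalg.norm(M[3]-M[2]))
go(.592,.3105,.029,110.3)
# predicted outlines for fit
best=[]
g=cv2.cvtColor(w['img'],cv2.COLOR_RGB2GRAY); hsv=cv2.cvtColor(w['img'],cv2.COLOR_RGB2HSV)
wood=((hsv[...,1]>80)&(hsv[...,0]<25)).astype(np.uint8); ob=(1-wood)[118:262,285:372]
n,l,s,c=cv2.connectedComponentsWithStats(ob); k=1+s[1:,4].argmax(); m=(l==k); print('mask',s[k])
def sil(x,y,a):
    a=np.radians(a);R=np.array([[np.cos(a),-np.sin(a)],[np.sin(a),np.cos(a)]]);I=np.zeros(g.shape,np.uint8)
    pts=[]
    for lo,hi,h in((-75,-35,33),(-35,35,29),(35,75,33)):
        P=[[*(np.array([x,y])+R@np.array([u,v])/1000),z] for u in(lo,hi) for v in(-h,h) for z in(0,.043)]
        cv2.fillConvexPoly(I,cv2.convexHull(w2px(w,P).round().astype(np.int32)),1)
    return I[118:262,285:372]>0
from itertools import product
for x,y,a in product(np.arange(.580,.600,.002),np.arange(.302,.318,.002),np.arange(14,27,1)):
    S=sil(x,y,a);best.append(((S&m).sum()/(S|m).sum(),x,y,a))
best.sort(reverse=True);print(np.round(best[:6],4))
E
```

```text
[[0.5308, 0.2597, 0.043], [0.5112, 0.3157, 0.043], [0.6438, 0.3645, 0.043], [0.6631, 0.3062, 0.043]] c [0.5872 0.3115 0.043 ] ang 19.785722008213398 L 0.14075576286087876 W 0.05927779954197642 0.06133978156627014
[[0.5316, 0.2593, 0.03], [0.5113, 0.3176, 0.03], [0.6493, 0.3684, 0.03], [0.6694, 0.3078, 0.03]] c [0.5904 0.3133 0.03  ] ang 19.785722008213394 L 0.14654877034758007 W 0.061717463322430305 0.06386430920637277
t 9.2 pos [0.5856 0.2997 0.2193] yang 112.87 move [-10.1   7.6 190.3] [-0.03 -0.    2.57] F [-0.5 -0.2  0.4] w 0.0869 0.0
mask [   9    4   68  132 6868]
[[ 0.8923  0.588   0.31   18.    ]
 [ 0.8921  0.59    0.31   17.    ]
 [ 0.8913  0.59    0.31   19.    ]
 [ 0.8909  0.59    0.312  18.    ]
 [ 0.8906  0.592   0.31   19.    ]
 [ 0.8891  0.59    0.312  20.    ]]
```

Emit:
move_arm(series="-4 4 35 0 0 2; -8.5 8.5 75 0 0 3.4; -8.5 8.5 110 0 0 3.4; -8.5 8.5 140 0 0 3.4; -8.5 8.5 165 0 0 3.4; -8.5 8.5 182 0 0 3.4; -8.5 8.5 190 0 0 3.4; -8.5 8.5 190 0 0 3.4")

```text
time: 9.87
position: [0.589, 0.3099, 0.0271]
tool_rot: [-0.169, 0.986, -0.0, -0.002]
ft_force: [0.9, -0.2, 0.5]
grip_width: 0.0871
grip_force: 0.0
```

Emit:
move_arm(series="0 0 0 0 0 0; 0 0 0 0 0 0; 0 0 0 0 0 0; 0 0 0 0 0 0; 0 0 0 0 0 0; 0 0 0 0 0 0; 0 0 0 0 0 0", jaw=0, newtons=25)

```text
time: 10.45
position: [0.5901, 0.3121, 0.0304]
tool_rot: [-0.17, 0.985, 0.0, 0.001]
ft_force: [-0.6, -0.2, 4.6]
grip_width: 0.058
grip_force: 24.9
```

The meter is held at its 58 mm waist. I'll lift it, and look at the saved crop to refine the rest position.

Emit:
move_arm(series="0 0 -10 0 0 0; 0 0 -35 0 0 0; 0 0 -70 0 0 0; 0 0 -105 0 0 0; 0 0 -140 0 0 0; 0 0 -165 0 0 0; 0 0 -175 0 0 0; 0 0 -175 0 0 0")

```text
time: 11.12
position: [0.5909, 0.3124, 0.2074]
tool_rot: [-0.17, 0.985, 0.0, 0.003]
ft_force: [1.0, 0.2, -3.4]
grip_width: 0.0581
grip_force: 24.9
```

View pics/c4.png

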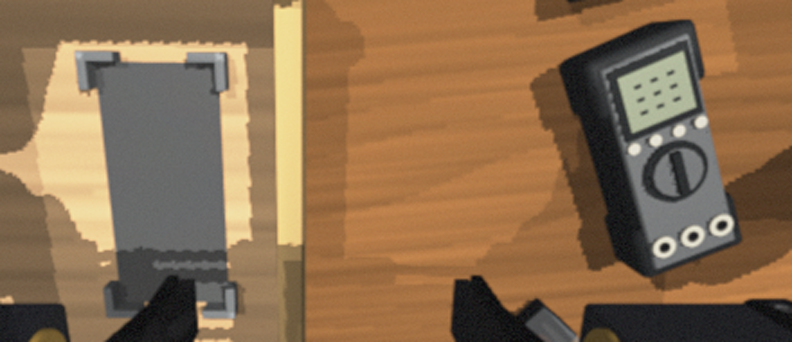

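The crop shows the four rests. Their outer top corners are at about (182,109), (267,109), (272,255) and (199,255) in the full image.

```bash
python3 - <<'E'
from h import *
w=dict(np.load('w3.npz'))
M=np.array(w['world_to_cam']);print('cam',(-M[:3,:3].T@M[:3,3]).round(3))
for z in(.04,.026):
    C=px2w(w,[(182.2,109.4),(266.7,108.9),(271.7,255.6),(198.9,255)],z);print(z,C.round(4).tolist(),C.mean(0).round(4),[np.linalg.norm(C[i]-C[i-1]).round(4) for i in range(4)],np.degrees(np.arctan2(*(C[1]-C[0])[1::-1])),np.degrees(np.arctan2(*(C[2]-C[1])[1::-1])),np.degrees(np.arctan2(*(C[3]-C[0])[1::-1])))
# mat (floor) inner edges midpoints; case right wall inner/outer edges
print(px2w(w,[(140+97/1.8,80+95/1.8),(140+118/1.8,80+280/1.8),(140+218/1.8,80+95/1.8),(140+229/1.8,80+280/1.8)],.026).round(4).tolist())
print(px2w(w,[(308,76),(308,53)],.095).round(4).tolist(), px2w(w,[(140+276/1.8,84),(140+276/1.8,80+240/1.8),(140+303/1.8,84),(140+303/1.8,80+240/1.8)],.08).round(4).tolist())
go(.584,.001,.2074,84.6)
E
```

```text
cam [0.509 0.106 0.359]
0.04 [[0.4962, -0.033, 0.04], [0.5037, 0.0534, 0.04], [0.6701, 0.0351, 0.04], [0.6611, -0.051, 0.04]] [0.5828 0.0011 0.04  ] [np.float64(0.1659), np.float64(0.0867), np.float64(0.1674), np.float64(0.0866)] 85.02457041485359 -6.27041509000728 -6.22682906335142
0.026 [[0.4956, -0.0391, 0.026], [0.5035, 0.0511, 0.026], [0.6772, 0.032, 0.026], [0.6677, -0.0579, 0.026]] [ 0.586  -0.0035  0.026 ] [np.float64(0.1731), np.float64(0.0906), np.float64(0.1748), np.float64(0.0904)] 85.02457041485351 -6.270415090007278 -6.226829063351418
[[0.5209, -0.032, 0.026], [0.6427, -0.0443, 0.026], [0.5278, 0.0414, 0.026], [0.6498, 0.0304, 0.026]]
[[0.4821, 0.1002, 0.095], [0.4649, 0.102, 0.095]] [[0.4858, 0.0863, 0.08], [0.6056, 0.072, 0.08], [0.487, 0.0994, 0.08], [0.607, 0.0869, 0.08]]
t 11.12 pos [0.5909 0.3124 0.2074] yang 109.61 move [ 111.  -291.    -0.6] [ 0.06  0.32 25.01] F [ 1.   0.2 -3.4] w 0.0581 24.9
```

Emit:
move_arm(series="8 -20 0 0 0 2; 22 -56 0 0 0 6; 37 -96 0 0 0 10; 52 -136 0 0 0 14; 67 -176 0 0 0 18; 82 -216 0 0 0 22; 97 -254 0 0 0 25.3; 111 -291 0 0 0 25.3")

```text
time: 11.78
position: [0.5804, 0.0003, 0.2015]
tool_rot: [0.051, 0.999, 0.0, -0.003]
ft_force: [0.1, -0.3, -2.7]
grip_width: 0.058
grip_force: 24.9
```

Emit:
move_arm(series="0 0 0 0 0 0; 0 0 0 0 0 0; 0 0 0 0 0 0")

```text
time: 12.03
position: [0.5813, 0.002, 0.2023]
tool_rot: [0.05, 0.999, 0.001, -0.002]
ft_force: [-0.4, -0.1, -3.1]
grip_width: 0.0581
grip_force: 24.9
```

```bash
python3 - <<'E'
from h import *
go(.583,.001,.2,84.3)
ps={c:shot(c) for c in('wrist','scene')}
for c,p in ps.items():
    for f in(robot.tip_of,robot.search_frame):print(c,[(round(d['p'],2),np.round(d['xyz'],4).tolist()) for d in f(p,'meter')[:3]])
    np.savez(f'{c}5.npz',**{k:p[k] for k in('img','mtx','world_to_cam')})
X=np.array(robot.get_obs()['position'])
uv=w2px(ps['scene'],X)[0].astype(int);print(uv)
s=cv2.resize(ps['scene']['img'][uv[1]-60:uv[1]+90,uv[0]-80:uv[0]+80],None,fx=2.5,fy=2.5,interpolation=2)
w=cv2.resize(ps['wrist']['img'][100:300,120:520],None,fx=1,fy=1)
c=np.zeros((375,800,3),np.uint8);c[:,:400]=s;c[:200,400:]=w;cv2.imwrite('pics/c5.png',c[:,:,::-1])
E
```

```text
t 12.03 pos [0.5813 0.002  0.2023] yang 84.23 move [-1.8 -0.9  2.3] [ 0.06 -0.27 -0.07] F [-0.4 -0.1 -3.1] w 0.0581 24.9
wrist [(0.73, [0.5833, 0.0052, 0.1712])]
wrist [(0.93, [0.5458, 0.0083, 0.2145])]
scene [(0.96, [0.2203, 0.3011, 0.0006]), (0.95, [0.5801, 0.0038, 0.1764]), (0.92, [0.8361, -0.0051, -0.0039])]
scene [(0.9, [0.6302, 0.0017, 0.2153]), (0.77, [0.849, -0.0047, 0.0376])]
[301 180]
```

View pics/c5.png

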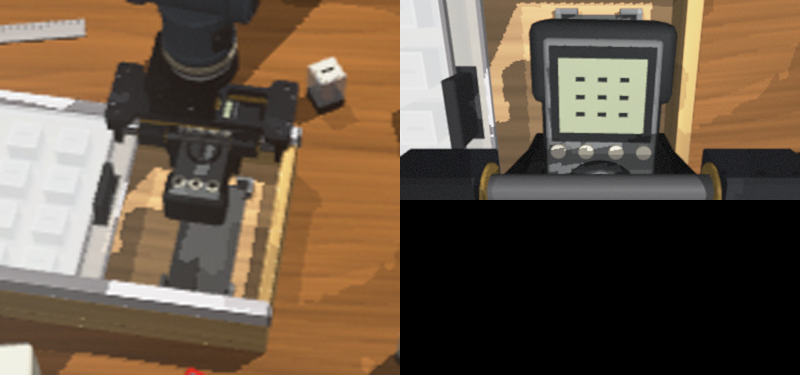

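```bash
python3 - <<'E'
from h import *
w=dict(np.load('wrist5.npz'))
X=np.array([.5813,.002,.2023]);R=rot(84.23)
for z in(.215,.20,.172):print(z,R.inv().apply(px2w(w,[(256,127),(394,127),(255,121),(395,121)],z)-X).round(4).tolist())
go(.583,.001,.062,84.3)
E
```

```text
0.215 [[0.0733, -0.0277, -0.0127], [0.0732, 0.03, -0.0127], [0.0757, -0.028, -0.0127], [0.0757, 0.0302, -0.0127]]
0.2 [[0.0725, -0.0308, 0.0023], [0.0725, 0.0336, 0.0023], [0.0752, -0.0311, 0.0023], [0.0752, 0.0339, 0.0023]]
0.172 [[0.0711, -0.0366, 0.0303], [0.0711, 0.0405, 0.0303], [0.0744, -0.037, 0.0303], [0.0743, 0.0408, 0.0303]]
t 12.33 pos [0.5826 0.0033 0.2042] yang 84.43 move [ -0.7  -2.3 142.2] [ 0.01 -0.02  0.13] F [ 0.2  0.6 -3.4] w 0.0582 24.9
```

The meter is centred in the grip, with its end about 75 mm from the TCP. Now I'll descend to just above the rests.

Emit:
move_arm(series="-1 -1.5 15 0 0 0; -1 -1.5 40 0 0 0; -1 -1.5 65 0 0 0; -1 -1.5 90 0 0 0; -1 -1.5 110 0 0 0; -1 -1.5 122 0 0 0; -1 -1.5 128 0 0 0; -1 -1.5 128 0 0 0")

```text
time: 13.0
position: [0.5831, 0.0008, 0.0753]
tool_rot: [0.049, 0.999, 0.0, -0.001]
ft_force: [-0.5, 0.7, -3.6]
grip_width: 0.0583
grip_force: 24.9
```

Emit:
move_arm(series="0 0 0 0 0 0; 0 0 0 0 0 0")

```text
time: 13.17
position: [0.5847, 0.0002, 0.0777]
tool_rot: [0.05, 0.999, -0.0, 0.001]
ft_force: [0.4, 0.7, -2.9]
grip_width: 0.058
grip_force: 24.9
```

```bash
python3 - <<'E'
from h import *
for i in range(3):
    go(.583,.001,.0555,84.3); w=shot('wrist')
print([(round(d['p'],2),np.round(d['xyz'],4).tolist()) for d in robot.tip_of(w,'rest')[:2]],[(round(d['p'],2),np.round(d['xyz'],4).tolist()) for d in robot.tip_of(w,'meter')[:2]])
cv2.imwrite('pics/c6.png',cv2.resize(w['img'][60:240,200:440],None,fx=3,fy=3,interpolation=2)[:,:,::-1])
np.savez('w6.npz',**{k:w[k] for k in('img','mtx','world_to_cam')})
E
```

```text
t 13.17 pos [5.847e-01 2.000e-04 7.770e-02] yang 84.31 move [ 1.8  0.7 22.2] [-0.01  0.16  0.01] F [ 0.4  0.7 -2.9] w 0.058 24.9
t 13.22 pos [5.847e-01 1.000e-04 7.770e-02] yang 84.31 move [ 1.8  0.7 22.2] [-0.02  0.17  0.01] F [ 0.4  0.1 -3. ] w 0.0579 24.9
t 13.27 pos [5.845e-01 1.000e-04 7.770e-02] yang 84.31 move [ 1.7  0.8 22.2] [-0.02  0.16  0.01] F [ 0.3 -0.1 -3. ] w 0.0577 24.9
[] [(0.92, [0.5858, 0.0001, 0.0475])]
```

View pics/c6.png

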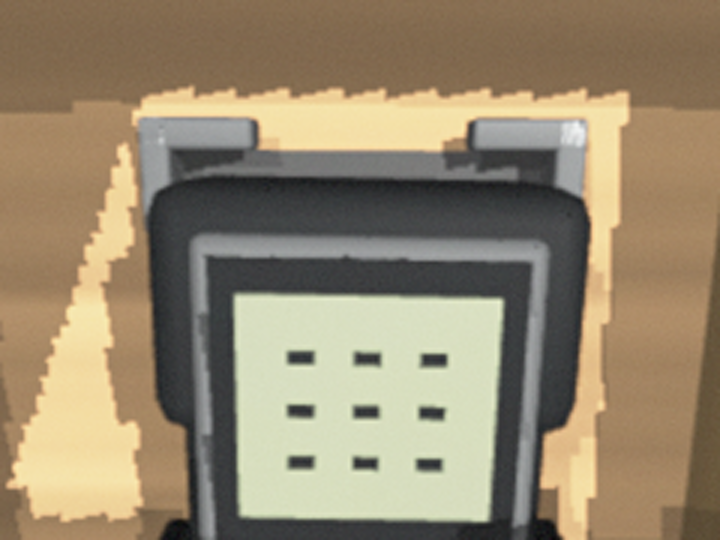

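```bash
python3 - <<'E'
from h import *
w=dict(np.load('w6.npz'));o=robot.get_obs();X=np.array(o['position']);R=rot(84.31)
f=lambda u,z:(R.inv().apply(px2w(w,np.array(u)/3+[200,60],z)-X)*1000).round(1).tolist()
print('rest outer corners',f([(140,120),(586,120)],.040),'inner',f([(175,149),(553,149)],.040))
for z in(.091,.078,.0485):print('meter',z,f([(150,200),(588,200),(369,180)],z))
# expected pixel of inner rest corners & meter top given nominal
P=lambda v:((w2px(w,R.apply(np.array(v)/1000)+X)-[200,60])*3).round(0).tolist()
print('meter end at z top/mid/bottom',P([[75,-33,-14],[75,33,-14],[75,-33,0],[75,33,0],[75,-33,28],[75,33,28]]))
E
```

```text
rest outer corners [[84.8, -42.5, 37.2], [84.8, 41.8, 37.2]] inner [[79.6, -36.2, 37.2], [79.6, 35.9, 37.2]]
meter 0.091 [[73.0, -29.9, -13.8], [73.0, 30.5, -13.8], [75.6, 0.3, -13.8]]
meter 0.078 [[72.2, -32.9, -0.8], [72.2, 33.8, -0.8], [75.2, 0.4, -0.8]]
meter 0.0485 [[70.6, -39.6, 28.7], [70.6, 41.2, 28.7], [74.2, 0.7, 28.7]]
meter end at z top/mid/bottom [[126.0, 185.0], [608.0, 185.0], [149.0, 181.0], [583.0, 181.0], [184.0, 175.0], [546.0, 175.0]]
```

The meter sits within about 1 mm of the centre of its place. I'll lower it gently.

Emit:
move_arm(series="0.5 -0.5 4 0 0 0; 0.5 -0.5 8 0 0 0; 0.5 -0.5 12 0 0 0; 0.5 -0.5 15 0 0 0; 0.5 -0.5 17 0 0 0; 0.5 -0.5 18 0 0 0; 0.5 -0.5 18 0 0 0")

```text
time: 14.0
position: [0.5828, -0.0002, 0.0579]
tool_rot: [0.05, 0.999, 0.0, -0.0]
ft_force: [-0.2, 0.2, -3.0]
grip_width: 0.0582
grip_force: 24.9
```

Emit:
move_arm(series="0 0 0.7 0 0 0; 0 0 1.4 0 0 0; 0 0 2 0 0 0; 0 0 2 0 0 0")

```text
time: 14.33
position: [0.5832, -0.0002, 0.0564]
tool_rot: [0.05, 0.999, -0.0, 0.0]
ft_force: [0.2, -1.0, -2.7]
grip_width: 0.0581
grip_force: 24.9
```

Emit:
move_arm(series="0 0 0.5 0 0 0; 0 0 1 0 0 0; 0 0 1 0 0 0")

```text
time: 14.58
position: [0.5832, -0.0003, 0.0564]
tool_rot: [0.05, 0.999, -0.0, 0.0]
ft_force: [-1.9, -0.1, 4.6]
grip_width: 0.0581
grip_force: 24.9
```

Emit:
move_arm(series="0 0 0.5 0 0 0; 0 0 1 0 0 0; 0 0 1 0 0 0")

```text
time: 14.83
position: [0.5832, -0.0003, 0.0563]
tool_rot: [0.05, 0.999, -0.0, 0.0]
ft_force: [-2.6, 0.1, 11.0]
grip_width: 0.0578
grip_force: 24.9
```

It's on the floor. I'll release and lift.

Emit:
move_arm(series="0 0 -1.2 0 0 0; 0 0 -1.2 0 0 0; 0 0 -1.2 0 0 0; 0 0 -1.2 0 0 0; 0 0 -1.2 0 0 0; 0 0 -1.2 0 0 0; 0 0 -1.2 0 0 0", jaw=0.95)

```text
time: 15.42
position: [0.5829, -0.0002, 0.0553]
tool_rot: [0.05, 0.999, 0.0, -0.0]
ft_force: [-0.6, -0.8, 0.7]
grip_width: 0.0819
grip_force: 0.0
```

Emit:
move_arm(series="0 0 -8 0 0 0; 0 0 -25 0 0 0; 0 0 -55 0 0 0; 0 0 -90 0 0 0; 0 0 -125 0 0 0; 0 0 -155 0 0 0; 0 0 -165 0 0 0; 0 0 -165 0 0 0")

```text
time: 16.08
position: [0.5849, -0.0005, 0.2243]
tool_rot: [0.05, 0.999, -0.001, 0.004]
ft_force: [0.6, -0.1, -1.3]
grip_width: 0.083
grip_force: 0.0
```

```bash
python3 - <<'E'
from h import *
w=shot('wrist')
for t in('meter','lower_pull','rest'):print(t,[(round(d['p'],2),np.round(d['xyz'],4).tolist()) for d in robot.tip_of(w,t)[:2]])
np.savez('w7.npz',**{k:w[k] for k in('img','mtx','world_to_cam')})
cv2.imwrite('pics/w7.png',w['img'][:,:,::-1])
go(.5695,-.1178,.12,84.3)
E
```

```text
meter [(0.85, [0.5834, 0.0011, 0.0257]), (0.72, [0.8384, -0.0078, -0.0024])]
lower_pull [(0.59, [0.5705, -0.1195, 0.1157])]
rest []
t 16.28 pos [0.5816 0.     0.2185] yang 84.29 move [-1.000e-01 -1.185e+02  9.850e+01] [ 0.02 -0.25 -0.01] F [ 0.6  0.2 -0.3] w 0.0824 0.0
```

The network places the meter at (0.583, 0.001, 0.026), which is seated. Now I'll go back to the lower pull.

Emit:
move_arm(series="0 -35 0 0 0 0; 0 -75 0 0 0 0; 0 -108 5 0 0 0; 0 -118.5 25 0 0 0; 0 -118.5 55 0 0 0; 0 -118.5 80 0 0 0; 0 -118.5 95 0 0 0; 0 -118.5 98.5 0 0 0", jaw=0.5)

```text
time: 16.95
position: [0.5678, -0.1171, 0.1169]
tool_rot: [0.05, 0.999, 0.002, -0.005]
ft_force: [-1.0, -0.3, -0.3]
grip_width: 0.0451
grip_force: 0.0
```

Emit:
move_arm(series="0 0 0 0 0 0; 0 0 0 0 0 0; 0 0 0 0 0 0; 0 0 0 0 0 0; 0 0 0 0 0 0; 0 0 0 0 0 0; 0 0 0 0 0 0; 0 0 0 0 0 0", jaw=0, newtons=20)

```text
time: 17.62
position: [0.5717, -0.1182, 0.123]
tool_rot: [0.05, 0.999, -0.0, 0.001]
ft_force: [-0.6, -0.2, 4.5]
grip_width: 0.0116
grip_force: 20.0
```

Emit:
move_arm(series="0 5 0 0 0 0; 0 15 0 0 0 0; 0 29 0 0 0 0; 0 43 0 0 0 0; 0 57 0 0 0 0; 0 71 0 0 0 0; 0 79 0 0 0 0; 0 80 0 0 0 0")

```text
time: 18.28
position: [0.5802, -0.0371, 0.1229]
tool_rot: [0.049, 0.999, -0.0, 0.001]
ft_force: [0.2, -0.0, 4.7]
grip_width: 0.0113
grip_force: 20.0
```

Emit:
move_arm(series="0 5 0 0 0 0; 0 15 0 0 0 0; 0 29 0 0 0 0; 0 43 0 0 0 0; 0 57 0 0 0 0; 0 71 0 0 0 0; 0 79 0 0 0 0; 0 82 0 0 0 0")

```text
time: 18.95
position: [0.5887, 0.044, 0.123]
tool_rot: [0.049, 0.999, -0.0, 0.002]
ft_force: [0.8, -2.0, 6.3]
grip_width: 0.0122
grip_force: 20.0
```

Emit:
move_arm(series="0 2 0 0 0 0; 0 4 0 0 0 0; 0 6 0 0 0 0; 0 8 0 0 0 0; 0 9 0 0 0 0; 0 9 0 0 0 0")

```text
time: 19.45
position: [0.5895, 0.0519, 0.123]
tool_rot: [0.05, 0.999, -0.0, 0.002]
ft_force: [1.3, 0.1, 6.9]
grip_width: 0.0119
grip_force: 20.0
```

Emit:
move_arm(series="0 1 0 0 0 0; 0 2 0 0 0 0; 0 3 0 0 0 0; 0 4 0 0 0 0; 0 4 0 0 0 0")

```text
time: 19.87
position: [0.5898, 0.0549, 0.123]
tool_rot: [0.049, 0.999, -0.001, 0.001]
ft_force: [0.3, -4.5, 4.8]
grip_width: 0.0119
grip_force: 20.0
```

Emit:
move_arm(series="0 1 0 0 0 0; 0 2 0 0 0 0; 0 2 0 0 0 0")

```text
time: 20.12
position: [0.5898, 0.055, 0.1229]
tool_rot: [0.049, 0.999, -0.003, 0.001]
ft_force: [-0.9, -10.2, 6.0]
grip_width: 0.0117
grip_force: 20.0
```

The lower cover is shut against its stop. I'll release, lift and check both covers.

Emit:
move_arm(series="0 0 0 0 0 0; 0 0 0 0 0 0; 0 0 0 0 0 0; 0 0 0 0 0 0; 0 0 0 0 0 0", jaw=0.5)

```text
time: 20.53
position: [0.5883, 0.0584, 0.1216]
tool_rot: [0.05, 0.999, 0.0, -0.001]
ft_force: [0.2, 0.2, 0.4]
grip_width: 0.0374
grip_force: 0.0
```

Emit:
move_arm(series="0 0 -15 0 0 0; 0 0 -45 0 0 0; 0 0 -80 0 0 0; 0 35 -100 0 0 0; 0 75 -110 0 0 0; 0 115 -110 0 0 0; 0 150 -110 0 0 0; 0 150 -110 0 0 0")

```text
time: 21.2
position: [0.6035, 0.214, 0.2324]
tool_rot: [0.047, 0.999, 0.002, 0.001]
ft_force: [0.5, 0.4, 0.0]
grip_width: 0.0433
grip_force: 0.0
```

```bash
python3 - <<'E'
from h import *
for c in('top','scene','top'):
    p=shot(c)
    for t in('lower_pull','upper_pull','meter'):print(c,t,[(round(d['p'],2),np.round(d['xyz'],4).tolist()) for d in robot.tip_of(p,t)[:3]])
    # dark bar centroids near expected pulls
    for X in([.590,.055,.115],[.5525,-.3235,.115]):
        u,v=w2px(p,X)[0].round().astype(int);g=p['img'][v-16:v+17,u-16:u+17].max(2)
        n,l,s,ce=cv2.connectedComponentsWithStats((g<75).astype(np.uint8));k=1+s[1:,4].argmax();print(s[k],px2w(p,ce[k]+[u-16,v-16],.112).round(4))
go(0.59,.2,.23,84.3)
E
```

```text
top lower_pull [(0.62, [0.5877, 0.0599, 0.1151])]
top upper_pull [(0.69, [0.5511, -0.3223, 0.1156])]
top meter [(0.88, [0.8378, -0.0109, -0.005])]
[14  8  6 21 91] [[0.5846 0.0546 0.112 ]]
[ 11   8   6  21 100] [[ 0.5463 -0.3166  0.112 ]]
scene lower_pull [(0.59, [0.5892, 0.0537, 0.1133])]
scene upper_pull [(0.68, [0.553, -0.32, 0.1146])]
scene meter [(0.97, [0.8382, -0.0097, -0.0007]), (0.43, [0.2189, 0.3035, 0.0003]), (0.34, [0.4215, 0.2859, 0.0035])]
[ 13  10   8  23 105] [[0.6075 0.0577 0.112 ]]
[14 10 10 19 62] [[ 0.5653 -0.3137  0.112 ]]
top lower_pull [(0.84, [0.5868, 0.0574, 0.1147])]
top upper_pull [(0.95, [0.5503, -0.3244, 0.1153])]
top meter [(0.85, [0.8399, -0.01, -0.0016]), (0.71, [0.6137, 0.4654, -0.0009])]
[14  8  6 21 92] [[0.5845 0.0545 0.112 ]]
[11  8  6 21 98] [[ 0.5459 -0.3166  0.112 ]]
t 21.8 pos [0.6039 0.2065 0.2321] yang 84.23 move [13.1 -7.9  2.1] [ 0.   -0.   -0.07] F [-0.5 -1.6 -1.1] w 0.0432 0.0
```

The network separation of the pulls is about 0.380 m, as it should be when both are shut, but one blob measurement is ambiguous. I'll confirm physically by pinching the upper pull and pressing it towards shut.

Emit:
move_arm(series="0 -20 0 0 0 0; 0 -58 0 0 0 0; 0 -98 0 0 0 0; 0 -138 0 0 0 0; 0 -178 0 0 0 0; 0 -218 0 0 0 0; 0 -250 0 0 0 0; 0 -270 0 0 0 0")

```text
time: 22.47
position: [0.5766, -0.0652, 0.2323]
tool_rot: [0.051, 0.999, -0.001, 0.0]
ft_force: [0.5, 0.0, 0.6]
grip_width: 0.0438
grip_force: 0.0
```

Emit:
move_arm(series="0 -35 0 0 0 0; 0 -75 0 0 0 0; 0 -115 0 0 0 0; 0 -155 0 0 0 0; 0 -195 0 0 0 0; 0 -230 0 0 0 0; 0 -255 0 0 0 0; 0 -262 0 0 0 0")

```text
time: 23.13
position: [0.5503, -0.3274, 0.2322]
tool_rot: [0.052, 0.999, -0.001, 0.001]
ft_force: [-0.3, -0.2, 0.8]
grip_width: 0.0431
grip_force: 0.0
```

```bash
python3 - <<'E'
from h import *
w=shot('wrist')
go(.5520,-.3225,.122,84.3)
print([(round(d['p'],2),np.round(d['xyz'],4).tolist()) for d in robot.tip_of(w,'upper_pull')[:2]])
go(.5520,-.3225,.122,84.3)
E
```

```text
t 23.18 pos [ 0.5503 -0.3264  0.232 ] yang 84.05 move [ -1.2   4.3 110. ] [-0.1   0.06 -0.25] F [ 0.7 -0.1  0. ] w 0.0439 0.0
[(0.83, [0.55, -0.3237, 0.1163])]
t 23.23 pos [ 0.5504 -0.3238  0.2319] yang 84.12 move [ -1.4   1.4 109.9] [ 0.01  0.01 -0.18] F [-0.3  0.2  0.6] w 0.0431 0.0
```

Emit:
move_arm(series="0 1 30 0 0 0; 0 1 65 0 0 0; 0 1 90 0 0 0; 0 1 104 0 0 0; 0 1 109 0 0 0; 0 1 109 0 0 0")

```text
time: 23.73
position: [0.5505, -0.3187, 0.1217]
tool_rot: [0.049, 0.999, 0.001, -0.001]
ft_force: [0.2, 0.1, 0.5]
grip_width: 0.0436
grip_force: 0.0
```

Emit:
move_arm(series="0 0 0 0 0 0; 0 0 0 0 0 0; 0 0 0 0 0 0; 0 0 0 0 0 0; 0 0 0 0 0 0; 0 0 0 0 0 0; 0 0 0 0 0 0; 0 0 0 0 0 0", jaw=0, newtons=20)

```text
time: 24.4
position: [0.5513, -0.3217, 0.1238]
tool_rot: [0.05, 0.999, -0.001, 0.001]
ft_force: [-0.8, 0.2, 3.1]
grip_width: 0.0115
grip_force: 20.0
```

Emit:
move_arm(series="0 -1 0 0 0 0; 0 -2 0 0 0 0; 0 -3 0 0 0 0; 0 -3 0 0 0 0")

```text
time: 24.73
position: [0.5511, -0.3233, 0.1238]
tool_rot: [0.05, 0.999, 0.001, 0.0]
ft_force: [0.6, 4.4, 6.4]
grip_width: 0.0119
grip_force: 20.0
```

Emit:
move_arm(series="0 -1 0 0 0 0; 0 -2 0 0 0 0; 0 -3 0 0 0 0; 0 -3 0 0 0 0")

```text
time: 25.07
position: [0.5511, -0.3235, 0.1237]
tool_rot: [0.05, 0.999, 0.003, 0.0]
ft_force: [2.5, 9.0, 7.9]
grip_width: 0.0118
grip_force: 20.0
```

Emit:
move_arm(series="0 0 0 0 0 0; 0 0 0 0 0 0; 0 0 0 0 0 0; 0 0 0 0 0 0; 0 0 0 0 0 0", jaw=0.5)

```text
time: 25.48
position: [0.5501, -0.3274, 0.1227]
tool_rot: [0.05, 0.999, 0.0, -0.0]
ft_force: [-0.7, -0.8, -0.5]
grip_width: 0.0371
grip_force: 0.0
```

Emit:
move_arm(series="0 0 -15 0 0 0; 0 0 -45 0 0 0; 0 0 -85 0 0 0; 0 0 -110 0 0 0; 0 0 -120 0 0 0; 0 0 -120 0 0 0")

```text
time: 25.98
position: [0.5516, -0.3285, 0.2461]
tool_rot: [0.05, 0.999, -0.002, 0.003]
ft_force: [0.4, -0.4, 0.7]
grip_width: 0.0436
grip_force: 0.0
```

```bash
python3 - <<'E'
from h import *
go(.552,-.3225,.24,84.3)
p=shot('scene')
for t in('lower_pull','upper_pull','meter','decade_box'):print(t,[(round(d['p'],2),np.round(d['xyz'],4).tolist()) for d in robot.tip_of(p,t)[:3]])
E
```

```text
t 25.98 pos [ 0.5516 -0.3285  0.2461] yang 84.28 move [0.2 6.  6.1] [-0.22  0.3  -0.02] F [ 0.4 -0.4  0.7] w 0.0436 0.0
lower_pull []
upper_pull [(0.86, [0.5544, -0.3207, 0.1136]), (0.33, [0.724, 0.2488, 0.0016])]
meter [(0.8, [0.8372, -0.0085, -0.0009]), (0.71, [0.2216, 0.3007, -0.0014])]
decade_box [(0.72, [0.4223, 0.2879, 0.0031]), (0.6, [0.4403, 0.4446, 0.0013])]
```

Both covers are against their stops, with the pulls 380 mm apart as expected when shut. Handing in.

```bash
python3 -c "
from rig import robot
print(robot.hand_in())"
```

```text
the job is handed in; nothing more can be done
None
```

The meter lies face up between the four rests, both covers are shut against their stops, and the job was handed in at about 26 s of the 59 s allowed.

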